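# Roll the cup rack into the drip bay and bar it in

### The arm

A 6-joint arm with a two-finger parallel gripper is mounted at the origin on a cart in front of the work surface, level with it; the furniture and walls round the work are solid. World frame = base frame: x ahead of the robot, y to its left, z up, the work surface at z = 0. Lengths are in m, angles in rad, forces in N, time in s.
With the tool pointing down it reaches from about 0.35 to 0.95 m from the base axis. Payload 17.4 kg.
Tool frame: the origin (TCP) lies on the centre line of the jaws, within the pads' length; the fingertips stand 14 mm ahead of it and the grasp point (between the pads) lies 5 mm behind it; z points along the fingers, y is the line along which they close (so a half turn about z gives the same grasp; the last joint's range is limited). The gripper opens to 93 mm and grips with 3 to 60 N. Pads are 15 mm wide; open, the fingers measure 128 mm over their backs; the gripper's body (75 mm by 188 mm) begins 65 mm behind the grasp point.
Start: joints at [-1.28, 0.116, 1.442, -0, 1.584, -0.038], TCP at [0.218, -0.639, 0.233] pointing down, gripper open.
Joint ranges: [-2.83, 2.83], [-0.83, 2.19], [0.07, 2.5], [-1.14, 4.28], [0.01, 3], [-2.97, 2.97]. Speed limits (rad/s): [1.89, 1.89, 2.22, 3.14, 3.14, 3.14].

### API

Orientations are given as a 3x3 rotation matrix whose columns are the frame's x, y, z axes.
In Python, from workcell import get_obs, read_camera, hand_in, trace, spot_point gives the robot as it stands.
- The arm moves only by the tool jog_arm, never from a script. Its argument "plan" is a list of rows, each a list of 7 numbers: the opening, from -1 (shut) to 1 (fully open), then the shift along the tool's x, y, z in m, then the turn, a rotation vector about the tool's x, y, z in degrees. A call has 1 to 8 rows; each row is the pose to reach, as a shift and turn from the pose commanded when the call began, along the tool's axes at that moment; what a row does not reach only later rows make up. A row lasts 1/8 s, in which the tool goes at most 62.5 mm and 10.7 degrees, less where a joint would pass 70% of its speed; a pose out of reach is approached as far as the arm can. A call with a gripper value outside its range is refused whole. The fingers move at their own pace and stop on an object; "newtons" is the grip in N (left out, the last holds). Time passes only in rows, so rows that repeat a pose let the fingers close. It gives the time, the measured TCP pose, the force, the opening and the grip force at its end, in the units of the state.
- get_obs(): the state, without advancing time (a new reading comes with each control period).
- read_camera(name): name is "scene" or "top" or "wrist"; returns a dict with "pixels" (420x560x3 uint8, red, green, blue), "mtx" (3x3 intrinsics, pixels), "position" and "orientation" of the camera in the world. Camera axes: x right, y down, z forward; pixel columns grow to the right and rows downward; lengths in m; the calibration is good to about 2 mm. A picture is of the moment at which its call begins. There is no depth.
- hand_in(): hands the job in; it is judged then, once.
Trained networks look in the newest picture that a camera, given by its name, has taken for a name from the list of things; names that differ only in an ending like _2 or _b are one class to them, and where a whole thing is asked for, a point or a joint stands for the part that bears it (a point fixed in the world has none). Each returns a list of dicts, best first, with "conf" (0 to 1); they miss things now and then, are a little off and sometimes report something else, mostly with a low value. They report only what shows in the picture. A call takes as long as a camera call.
- trace(thing, camera): "region" (420x560 bool, what is visible of it) and "rect" ([left, top, right, bottom] in pixels, round what is visible of it).
- spot_point(thing, camera): "location" ([row, column] in pixels: a listed point, or the origin of a listed thing).
The state is a dict: "t": time; "joint_pos": joint angles; "qvel": joint speeds; "joint_torque": joint torques, N m; "eef_pos": TCP position; "eef_rot": TCP orientation; "wrist_force": force on the tool from outside, world axes, zero at the start; "ft_torque": the same for the moment, N m; "opening": finger opening in m; "grasp_force": force on a finger pad.
Only numpy, scipy, OpenCV 4.12 (cv2) and the standard library are available. Lean on these libraries where they do the work, as an engineer would, in place of code of your own. Each camera call takes 0.05 s, during which the arm holds its last target. There are 200 camera calls.

### The job

Push the rack with the two washed cups along the rollers, without lifting it off them or upsetting the cups, until it is fully home against the rubber buffers at the end of the drip bay. Then swing the retaining bar fully shut across the run behind it, so that the rack cannot roll back out. Leave the other things on the worktop where they are.

Things in the scene. Friction and masses are not known exactly. Their poses are not given: they have to be found in the camera images.
- roller_run: Stainless roller run on the worktop, 467 mm long (y), about 200 wide (x). Origin: on the worktop under its middle; y runs along it from the drip bay (-y end) to the loading end (y = +205 mm); x across, away from the robot; z up. Ten free white rollers, tops 68 mm above the worktop. Side channels: inner faces at x = +-77 mm, 85 mm high; along the bay (y = -262 to -45 mm) 135 mm high, open above.
- bay (a point): Where the origin of the cup rack comes when the rack is fully home: at (0, -142.5, 68) mm in roller_run, axes as roller_run. Two rubber buffers on the end panel (panel 135 mm high) stop the rack; their faces lie at y = -250 mm of roller_run, 100 mm above the worktop.
- cup_rack: Grey open plastic dish rack on the rollers towards the loading end, long side along the run: 146 mm wide (x), 215 long (y), 60 high; lattice walls 4 mm thick, a divider across the middle. Origin: centre of its underside; axes as roller_run. With its two cups 0.7 to 1 kg. It goes home when its rear end wall (+y) is pushed towards -y of roller_run.
- cup_a: White tea cup standing mouth down in the rack compartment nearer the loading end; 91 mm wide at the mouth, 120 mm over the handle, 71 mm high; its top is about 145 mm above the worktop. Origin: on the cup's foot (now its top) at the centre of its extents; its z axis points down while it stands mouth down.
- cup_b: A like white tea cup standing mouth down in the rack compartment nearer the bay; origin and axes as cup_a.
- bar (a joint): Angle (rad) of the steel retaining bar on its upright hinge at the bay's mouth, far side. 0 = shut: straight across the run (to -x of roller_run), 6 mm behind a rack that is home, its end at the keeper on the near channel. Starts open, 1.55 to 2.0: along or away from the far channel, towards +y. Stays where left. Bar 12 mm wide, 194 long, underside 99 and top 113 mm above the worktop.
- bar_hinge (a point): Point on the upright hinge axis of the bar, 97 mm above the worktop: at (97, -23, 97) mm in the frame of roller_run, on the far side channel.
- bar_knob (a point): Middle of the black round upright grip on the bar, 17 mm in diameter, from 133 to 170 mm above the worktop, 100 mm from the hinge axis. In roller_run it lies at hinge + 100 mm * (-cos(angle), sin(angle)).
- moka_pot: Bystander: aluminium stove-top coffee pot with a black handle, 98 x 155 mm, 174 mm high, standing behind the bay; origin under the centre of its extents.
- mug: Bystander: white mug, green inside, 80 x 113 mm, 91 mm high, standing beyond the end of the bay; origin at the centre of its underside.
- lemon: Bystander: lemon, 78 x 55 x 56 mm, lying near the front edge at the left; origin at its underside.
- garlic: Bystander: garlic bulb, 60 x 57 x 58 mm, lying near the lemon; origin at its underside.
- salt_mill: Bystander: white turned mill, 66 mm wide, 187 mm high, standing behind the loading end; origin at the centre of its underside.

How it is judged:
By the outcome, as a careful person would: the job done as asked, in the order asked, and still so for the second after the job is handed in, with the robot touching nothing.
It also fails if it takes over 54 s, if anything falls off the work surface, if the arm or the gripper's body presses on something with over 40 N, if the wrist force passes 120 N, or if a joint passes its speed limit or range.

## Working session

There is one attempt and no reset: what is moved stays moved. The work goes in short steps, Python scripts to look and compute and a tool call to move; the robot and the scene stay as the last step left them, time stands still between calls to the robot, and variables do not carry over. Pictures are saved under pics/ and viewed, at most 10 in all, crops included, and the job is handed in when it is done.

Besides the shell and the picture viewer there is one more tool, called as name([rows], argument=value, ...), one row to a line, values as JSON. jog_arm: Moves the arm, as the interface text tells. Its arguments: {"type":"object","properties":{"plan":{"type":"array","items":{"type":"array","items":{"type":"number"}}},"newtons":{"type":"number"}},"required":["plan"]}

```bash
mkdir -p pics; cat > h.py <<'E'
import numpy as np, cv2
from workcell import *
def ray(c,rc):
    d=np.linalg.inv(c["mtx"])@np.array([rc[1],rc[0],1.0]); return np.array(c["position"]),np.array(c["orientation"])@d
def atz(c,rc,z):
    p,d=ray(c,rc); return p+d*(z-p[2])/d[2]
def proj(c,P):
    q=np.array(c["orientation"]).T@(np.array(P)-c["position"]); q=np.array(c["mtx"])@q; return q[:2]/q[2]
def tri(obs):
    A=np.zeros((3,3));b=np.zeros(3)
    for c,rc in obs:
        p,d=ray(c,rc); d=d/np.linalg.norm(d); M=np.eye(3)-np.outer(d,d); A+=M;b+=M@p
    return np.linalg.solve(A,b)
E
python3 - <<'E'
from h import *
np.set_printoptions(precision=3,suppress=True)
ims=[]
C={}
for n in["scene","top"]:
    c=C[n]=read_camera(n); im=c["pixels"][:,:,::-1].copy()
    cv2.imwrite(f"pics/{n}0.png",im)
    print(n,c["position"],c["orientation"])
Z={"roller_run":0,"bay":.068,"cup_rack":.068,"cup_a":.145,"bar_hinge":.097,"bar_knob":.1515}
for t,z in Z.items():
    for n in C:
        for s in spot_point(t,n)[:3]: print(t,n,round(s["conf"],2),np.round(s["location"]),atz(C[n],s["location"],z))
for t in["cup_rack","bar","roller_run"]:
    for n in C:
        for s in trace(t,n)[:1]: print(t,n,s["conf"],s["rect"])
o=get_obs(); print(o["t"],o["eef_pos"],o["eef_rot"])
E
```

```text
scene [-0.36   0.568  0.937] [[-0.528 -0.534  0.66 ]
 [-0.849  0.331 -0.412]
 [ 0.001 -0.778 -0.628]]
top [0.385 0.01  1.416] [[ 0.009 -0.995  0.099]
 [-1.    -0.008  0.004]
 [-0.003 -0.099 -0.995]]
roller_run scene 0.61 [245. 293.] [ 0.455  0.026 -0.   ]
roller_run top 0.71 [229. 275.] [0.472 0.033 0.   ]
roller_run top 0.55 [200. 292.] [ 0.579 -0.028  0.   ]
bay scene 0.73 [216. 335.] [ 0.432 -0.119  0.068]
bay scene 0.72 [206. 290.] [ 0.551 -0.024  0.068]
bay scene 0.43 [200. 288.] [ 0.586 -0.039  0.068]
bay top 0.97 [236. 319.] [ 0.444 -0.121  0.068]
cup_rack scene 0.64 [235. 275.] [0.46  0.087 0.068]
cup_rack top 0.91 [226. 264.] [0.477 0.068 0.068]
cup_a scene 0.98 [208. 291.] [0.465 0.029 0.145]
cup_a scene 0.86 [217. 258.] [0.479 0.133 0.145]
cup_a top 0.9 [220. 245.] [0.492 0.129 0.145]
cup_a top 0.81 [231. 278.] [0.455 0.019 0.145]
bar_hinge scene 0.6 [201. 291.] [ 0.544 -0.022  0.097]
bar_hinge scene 0.48 [242. 294.] [0.377 0.073 0.097]
bar_hinge top 0.83 [199. 288.] [ 0.569 -0.013  0.097]
bar_hinge top 0.7 [168. 219.] [0.673 0.225 0.097]
bar_knob scene 0.75 [187. 256.] [0.604 0.072 0.151]
bar_knob top 0.67 [190. 264.] [0.591 0.068 0.151]
cup_rack scene 0.74 [235.1, 197.4, 320.2, 251.5]
cup_rack top 0.74 [225.9, 199.7, 297.2, 252.9]
bar scene 0.56 [226.7, 183.9, 288.1, 207.3]
bar top 0.49 [238.1, 179.6, 292.7, 204.7]
roller_run scene 0.63 [213.1, 183.4, 340.8, 280.6]
roller_run top 0.63 [214.6, 176.9, 362.8, 271.5]
1.0 [ 0.218 -0.639  0.233] [[ 0.946  0.323  0.   ]
 [ 0.323 -0.946  0.   ]
 [ 0.    -0.    -1.   ]]
```

View pics/scene0.png

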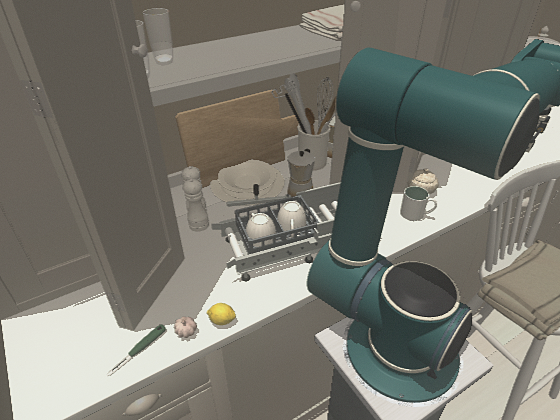

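View pics/top0.png

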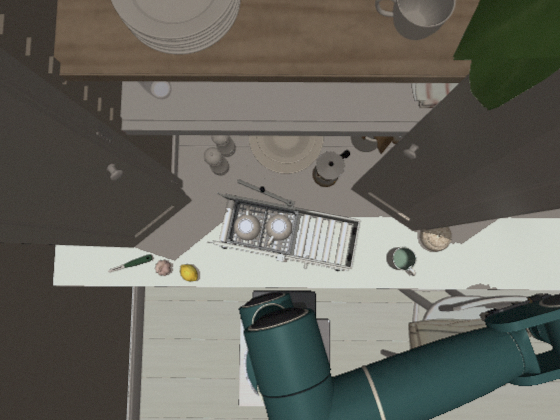

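The scene picture shows the rack (about 235,275) near the loading end of the run, the open bar with its black knob at (187,256), and the arm at right. The top picture shows the run at (215-270, 215-362), its bay to the right. Doors hang at left (185,200) and right (355,190). Next I check the door heights and refine the run's pose on crops.

```bash
python3 - <<'E'
from h import *
np.set_printoptions(precision=3,suppress=True)
t=cv2.imread("pics/top0.png")[130:290,120:460]; s=cv2.imread("pics/scene0.png")[150:300,180:360]
c=read_camera("top"); c2=read_camera("scene")
O=np.array([.468,.019]);a=-.173
X=np.array([np.cos(a),np.sin(a)]);Y=np.array([-np.sin(a),np.cos(a)])
W=lambda p:np.r_[O+p[0]/1e3*X+p[1]/1e3*Y,p[2]/1e3]
t=cv2.resize(t,None,fx=2.3,fy=2.3,interpolation=3); s=cv2.resize(s,None,fx=3,fy=3,interpolation=3)
s=s[:,:540]
pts=[(x,y,z) for (x,y,z) in [(77,205,85),(-77,205,85),(77,-45,135),(-77,-45,135),(77,-262,135),(-77,-262,135),(97,-23,97)]]
for p in pts:
    u=(proj(c,W(p))-[120,130])*2.3; cv2.circle(t,tuple(int(v) for v in u),2,(0,0,255),-1)
    u=(proj(c2,W(p))-[180,150])*3; cv2.circle(s,tuple(int(v) for v in u),2,(0,0,255),-1)
cv2.imwrite("pics/t1.png",t);cv2.imwrite("pics/s1.png",s)
# door corners, guesses of matching pixels: (scene rc),(top rc)
for A,B in [((328,132),(258,178)),((265,185),(200,190)),((328,132),(245,135)),((97,150),(134,122))]:
    P=tri([(c2,A),(c,B)]); print(P,proj(c2,P)-A[::-1],proj(c,P)-B[::-1])
E
```

```text
[ 0.388  0.472 -0.021] [33.748 -1.455] [-22.36   -7.281]
[ 0.575  0.347 -0.021] [-1.342 -0.201] [0.971 0.559]
[ 0.41   0.546 -0.   ] [1.971 0.216] [-1.286 -0.58 ]
[0.645 0.357 0.516] [-14.102  -5.596] [13.674  7.498]
```

View pics/t1.png

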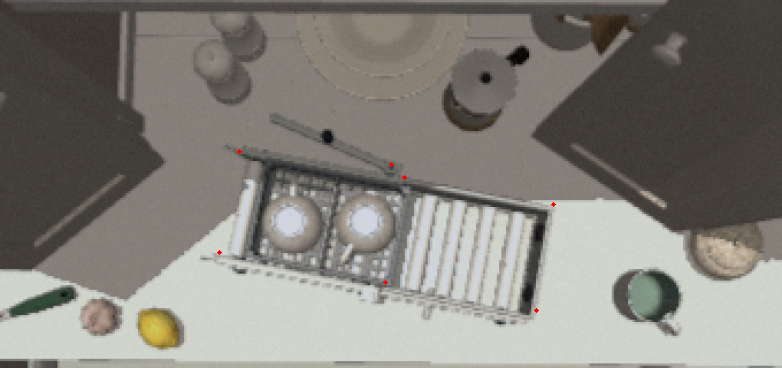

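View pics/s1.png

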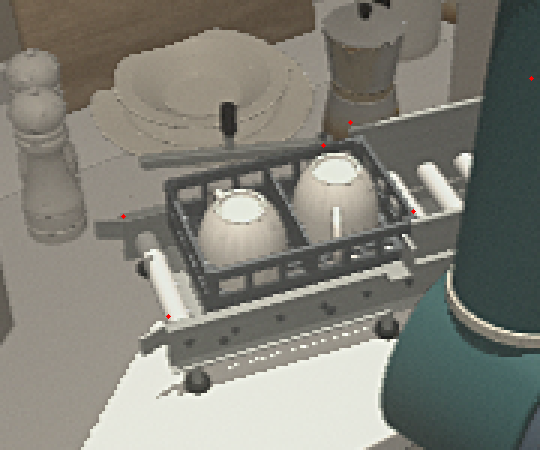

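The dots for the estimated run pose fall on the channel corners, within about 8 px of the zoomed crops (dots at top (404,178), (553,205)). That implies roughly a 5 mm shift towards the robot. The run's y axis points to about (0.172, 0.985). I retract first to clear the right-hand door, then swing over.

jog_arm([
  [0.3,0.0,-0.06,-0.02,0,0,0],
  [0.3,0.0,-0.12,-0.04,0,0,0],
  [0.3,0.0,-0.18,-0.06,0,0,0],
  [0.3,0.003,-0.24,-0.067,0,0,0],
  [0.3,0.003,-0.25,-0.067,0,0,0],
  [0.3,0.05,-0.28,-0.067,0,0,-8],
  [0.3,0.1,-0.31,-0.067,0,0,-16],
  [0.3,0.14,-0.335,-0.067,0,0,-24],
])

```text
t: 2.1
eef_pos: [0.2433, -0.2754, 0.2995]
eef_rot: [[0.73, 0.683, 0.0], [0.683, -0.73, -0.0], [0.0, 0.0, -1.0]]
wrist_force: [1.0, -0.4, -0.8]
opening: 0.0605
grasp_force: 0.0
```

jog_arm([
  [0.3,0.06,-0.006,0,0,0,-5],
  [0.3,0.12,-0.013,0,0,0,-10],
  [0.3,0.18,-0.02,0,0,0,-15],
  [0.3,0.235,-0.046,0,0,0,-20],
  [0.3,0.29,-0.073,0,0,0,-25],
  [0.3,0.345,-0.1,0,0,0,-30],
  [0.3,0.4,-0.126,0,0,0,-34],
  [0.3,0.455,-0.152,0,0,0,-37],
])

```text
t: 3.1
eef_pos: [0.4734, 0.1466, 0.2993]
eef_rot: [[0.174, 0.985, 0.0], [0.985, -0.174, -0.0], [-0.0, 0.0, -1.0]]
wrist_force: [1.6, -1.2, -0.3]
opening: 0.0603
grasp_force: 0.0
```

```bash
python3 - <<'E'
from h import *
o=get_obs(); print(o["t"],o["eef_pos"],o["eef_rot"],o["joint_pos"],o["wrist_force"])
for n in["scene","top"]:
    c=read_camera(n); cv2.imwrite(f"pics/{n}2.png",c["pixels"][:,:,::-1])
    for t,z in[("cup_rack",.068),("bay",.068),("bar_knob",.1515),("bar_hinge",.097)]:
        for s in spot_point(t,n)[:1]: print(n,t,s["conf"],atz(c,s["location"],z))
t=cv2.imread("pics/top2.png")[130:290,170:370]; s=cv2.imread("pics/scene2.png")[150:300,180:380]
cv2.imwrite("pics/c2.png",np.hstack([cv2.resize(t,(400,320)),cv2.resize(s,(400,320))]))
E
```

```text
3.1 [0.47339968 0.14662403 0.29931549] [[ 1.73928899e-01  9.84758213e-01  1.08932374e-05]
 [ 9.84758203e-01 -1.73928896e-01 -1.44430164e-04]
 [-1.40334141e-04  3.58477843e-05 -9.99999990e-01]] [ 2.48961556e-01 -2.88087443e-01  1.71350921e+00 -1.44182682e-04
  1.71619591e+00  4.23758651e-01] [ 1.58623354 -1.17092613 -0.34083604]
scene cup_rack 0.78 [0.46217457 0.08144068 0.068     ]
scene bay 0.81 [ 0.43833825 -0.12724329  0.068     ]
scene bar_knob 0.89 [0.60687597 0.07354037 0.1515    ]
scene bar_hinge 0.91 [ 0.55498817 -0.01748137  0.097     ]
top cup_rack 0.75 [0.47025361 0.07774813 0.068     ]
top bay 0.85 [ 0.4348599  -0.12140781  0.068     ]
top bar_knob 0.77 [0.59218907 0.06568145 0.1515    ]
top bar_hinge 0.92 [ 0.56543661 -0.01241724  0.097     ]
```

View pics/c2.png

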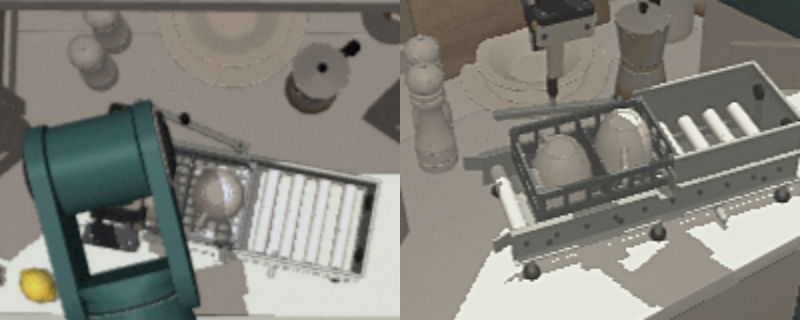

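The crop shows the gripper high above the rear of the rack, with the cups upright and the rack rear edge left of the last roller (left panel about (110,200)). I go 75 mm further back, then descend behind the rear wall.

jog_arm([
  [0.3,0.04,0.005,0,0,0,0],
  [0.3,0.077,0.01,0,0,0,0],
  [0.3,0.077,0.01,0.05,0,0,0],
  [0.3,0.077,0.01,0.1,0,0,0],
  [0.3,0.077,0.01,0.14,0,0,0],
  [0.3,0.077,0.01,0.165,0,0,0],
  [0.3,0.077,0.01,0.185,0,0,0],
  [0.3,0.077,0.01,0.19,0,0,0],
])

```text
t: 4.6
eef_pos: [0.4958, 0.2178, 0.1089]
eef_rot: [[0.177, 0.984, -0.001], [0.984, -0.177, -0.0], [-0.0, -0.001, -1.0]]
wrist_force: [0.4, -0.9, 0.9]
opening: 0.0605
grasp_force: 0.0
```

```bash
python3 - <<'E'
from h import *
o=get_obs(); print(o["t"],o["eef_pos"],o["wrist_force"])
c=read_camera("scene"); cv2.imwrite("pics/s3.png",c["pixels"][:,:,::-1])
w=read_camera("wrist")["pixels"][:,:,::-1]
s=c["pixels"][150:300,180:380,::-1]
cv2.imwrite("pics/c3.png",np.hstack([cv2.resize(s,(440,330)),cv2.resize(w,(360,330))]))
E
```

```text
4.6 [0.49581808 0.2178273  0.10887897] [ 0.39346817 -0.9367811   0.94198899]
```

View pics/c3.png

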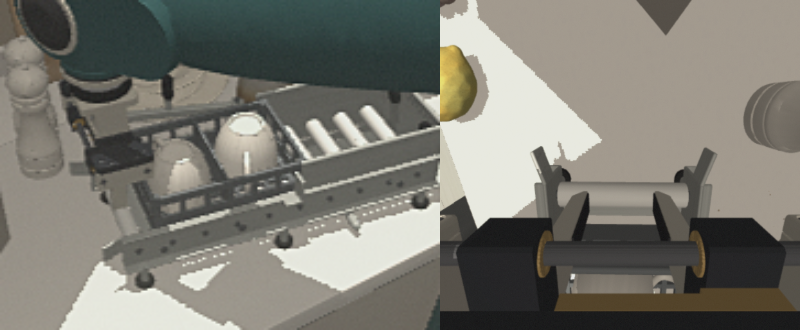

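The fingers stand behind the rear wall, centred between the channels (wrist view, roller at (620,195)). I push gently from here.

jog_arm([
  [0.3,-0.005,0,0,0,0,0],
  [0.3,-0.01,0,0,0,0,0],
  [0.3,-0.015,0,0,0,0,0],
  [0.3,-0.02,0,0,0,0,0],
  [0.3,-0.025,0,0,0,0,0],
  [0.3,-0.03,0,0,0,0,0],
  [0.3,-0.036,0,0,0,0,0],
  [0.3,-0.042,0,0,0,0,0],
])

```text
t: 5.7
eef_pos: [0.4885, 0.1766, 0.1096]
eef_rot: [[0.176, 0.984, -0.0], [0.984, -0.176, 0.0], [0.0, -0.0, -1.0]]
wrist_force: [-0.2, 1.0, 1.0]
opening: 0.0602
grasp_force: 0.5
```

jog_arm([
  [0.3,-0.007,0,0,0,0,0],
  [0.3,-0.014,0,0,0,0,0],
  [0.3,-0.021,0,0,0,0,0],
  [0.3,-0.028,0,0,0,0,0],
  [0.3,-0.035,0,0,0,0,0],
  [0.3,-0.042,0,0,0,0,0],
  [0.3,-0.049,0,0,0,0,0],
  [0.3,-0.056,0,0,0,0,0],
])

```text
t: 6.7
eef_pos: [0.4786, 0.1213, 0.1097]
eef_rot: [[0.176, 0.984, 0.0], [0.984, -0.176, -0.0], [-0.0, 0.0, -1.0]]
wrist_force: [-0.9, 0.9, -0.7]
opening: 0.0603
grasp_force: 0.4
```

jog_arm([
  [0.3,-0.007,0,0,0,0,0],
  [0.3,-0.014,0,0,0,0,0],
  [0.3,-0.021,0,0,0,0,0],
  [0.3,-0.028,0,0,0,0,0],
  [0.3,-0.035,0,0,0,0,0],
  [0.3,-0.042,0,0,0,0,0],
  [0.3,-0.049,0,0,0,0,0],
  [0.3,-0.056,0,0,0,0,0],
])

```text
t: 7.7
eef_pos: [0.4687, 0.0662, 0.1097]
eef_rot: [[0.176, 0.984, -0.0], [0.984, -0.176, 0.0], [0.0, -0.0, -1.0]]
wrist_force: [-0.9, 1.5, 0.7]
opening: 0.0604
grasp_force: 0.5
```

```bash
python3 - <<'E'
from h import *
o=get_obs(); print(o["t"],o["eef_pos"],o["wrist_force"])
for n in["scene","top"]:
    c=read_camera(n); cv2.imwrite(f"pics/{n}4.png",c["pixels"][:,:,::-1])
    for t,z in[("cup_rack",.068),("cup_a",.145)]:
        for s in spot_point(t,n)[:2]: print(n,t,s["conf"],atz(c,s["location"],z))
t=cv2.imread("pics/top4.png")[130:290,170:370]; s=cv2.imread("pics/scene4.png")[150:300,180:380]
cv2.imwrite("pics/c4.png",np.hstack([cv2.resize(t,(400,320)),cv2.resize(s,(400,320))]))
E
```

```text
7.7 [0.46873122 0.06621741 0.10965551] [-0.86982594  1.52595397  0.73940127]
scene cup_a 0.96 [ 0.43393224 -0.10221609  0.145     ]
scene cup_a 0.64 [0.52608001 0.28385426 0.145     ]
top cup_rack 0.79 [ 0.44747693 -0.05943413  0.068     ]
top cup_a 0.9 [ 0.4433501  -0.10381978  0.145     ]
top cup_a 0.68 [ 0.44933326 -0.00089774  0.145     ]
```

View pics/c4.png

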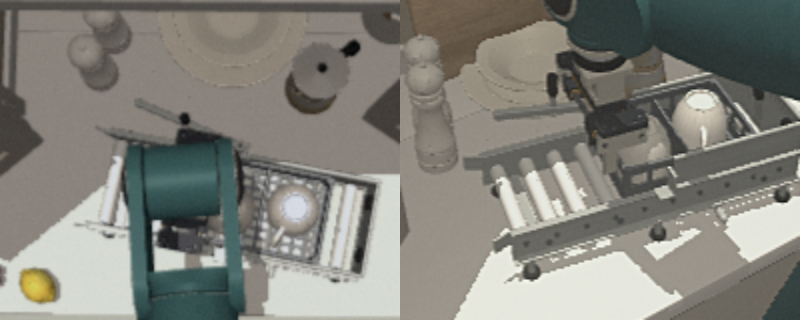

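The rack rolls well with the cups upright; in the left panel the front cup is at (293,208), and about 70 mm remain to the buffers. Continuing, slower near the end.

jog_arm([
  [0.3,-0.006,0,0,0,0,0],
  [0.3,-0.012,0,0,0,0,0],
  [0.3,-0.018,0,0,0,0,0],
  [0.3,-0.024,0,0,0,0,0],
  [0.3,-0.03,0,0,0,0,0],
  [0.3,-0.036,0,0,0,0,0],
  [0.3,-0.042,0,0,0,0,0],
  [0.3,-0.048,0,0,0,0,0],
])

```text
t: 9.0
eef_pos: [0.4603, 0.019, 0.1096]
eef_rot: [[0.176, 0.984, -0.0], [0.984, -0.176, 0.0], [0.0, -0.0, -1.0]]
wrist_force: [-0.6, 0.6, 0.0]
opening: 0.0603
grasp_force: 0.5
```

jog_arm([
  [0.3,-0.003,0,0,0,0,0],
  [0.3,-0.006,0,0,0,0,0],
  [0.3,-0.009,0,0,0,0,0],
  [0.3,-0.012,0,0,0,0,0],
  [0.3,-0.014,0,0,0,0,0],
  [0.3,-0.016,0,0,0,0,0],
  [0.3,-0.018,0,0,0,0,0],
  [0.3,-0.02,0,0,0,0,0],
])

```text
t: 10.0
eef_pos: [0.4565, 0.0019, 0.1096]
eef_rot: [[0.177, 0.984, -0.001], [0.984, -0.177, 0.006], [0.006, -0.002, -1.0]]
wrist_force: [-5.0, 34.4, 4.0]
opening: 0.061
grasp_force: 16.4
```

```bash
python3 - <<'E'
from h import *
o=get_obs(); print(o["t"],o["eef_pos"],o["wrist_force"],o["ft_torque"])
for n in["scene","top"]:
    c=read_camera(n); cv2.imwrite(f"pics/{n}5.png",c["pixels"][:,:,::-1])
    for t,z in[("cup_rack",.068),("bay",.068),("cup_a",.145),("bar_hinge",.097)]:
        for s in spot_point(t,n)[:2]: print(n,t,s["conf"],s["location"],atz(c,s["location"],z))
t=cv2.imread("pics/top5.png")[180:290,260:380]; s=cv2.imread("pics/scene5.png")[150:260,260:380]
cv2.imwrite("pics/c5.png",np.hstack([cv2.resize(t,(400,367),interpolation=3),cv2.resize(s,(400,367),interpolation=3)]))
E
```

```text
10.0 [0.45653126 0.0019022  0.10961785] [-5.03868412 34.40037125  3.98071422] [ 5.47925845  0.80934901 -1.45436304]
scene cup_rack 0.92 [220.7, 333.5] [ 0.41926331 -0.10128236  0.068     ]
scene cup_rack 0.32 [197.1, 284.7] [ 0.60320958 -0.03591299  0.068     ]
scene cup_a 0.66 [202.6, 319.0] [ 0.44026287 -0.0555813   0.145     ]
scene cup_a 0.59 [192.2, 349.3] [ 0.4332556  -0.16597474  0.145     ]
scene bar_hinge 0.82 [196.7, 287.6] [ 0.56789245 -0.02487747  0.097     ]
top cup_rack 0.67 [237.1, 319.5] [ 0.43971189 -0.12279857  0.068     ]
top bay 0.98 [235.3, 319.4] [ 0.44593706 -0.12246141  0.068     ]
top cup_a 0.8 [240.3, 338.5] [ 0.42670027 -0.17715623  0.145     ]
top cup_a 0.57 [235.2, 305.3] [ 0.44239918 -0.068884    0.145     ]
top bar_hinge 0.64 [200.8, 287.8] [ 0.56163671 -0.01175832  0.097     ]
```

View pics/c5.png

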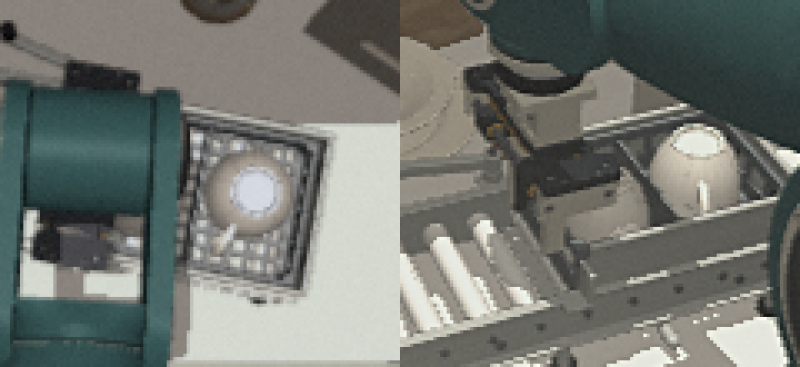

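The rack's front wall sits at the end panel (left crop, x about 300-320), the rack spot coincides with the bay spot within 1-2 px, and the 34 N reaction marks the buffers. Now I back off gently and rise.

jog_arm([
  [0.3,0.003,0,0,0,0,0],
  [0.3,0.006,0,0,0,0,0],
  [0.3,0.012,0,0,0,0,0],
  [0.3,0.025,0,0,0,0,0],
  [0.3,0.04,0,-0.01,0,0,0],
  [0.3,0.04,0,-0.06,0,0,0],
  [0.3,0.04,0,-0.11,0,0,0],
  [0.3,0.04,0,-0.15,0,0,0],
])

```text
t: 11.5
eef_pos: [0.464, 0.04, 0.2626]
eef_rot: [[0.176, 0.984, 0.002], [0.984, -0.176, 0.0], [0.0, 0.002, -1.0]]
wrist_force: [0.2, -0.1, -0.8]
opening: 0.0604
grasp_force: 0.0
```

```bash
python3 - <<'E'
from h import *
o=get_obs(); print(o["t"],o["eef_pos"],o["wrist_force"])
C={n:read_camera(n) for n in["scene","top","wrist"]}
for n in C:
    for t,z in[("cup_rack",.068),("bay",.068),("bar_knob",.1515),("bar_hinge",.097)]:
        for s in spot_point(t,n)[:1]: print(n,t,s["conf"],s["location"],atz(C[n],s["location"],z))
I={n:C[n]["pixels"][:,:,::-1] for n in C}
cv2.imwrite("pics/c6.png",np.vstack([np.hstack([cv2.resize(I["top"][180:280,250:370],(400,300),interpolation=3),cv2.resize(I["scene"][150:260,220:360],(400,300),interpolation=3)]),np.hstack([cv2.resize(I["wrist"],(400,300)),np.zeros((300,400,3),np.uint8)])]))
E
```

```text
11.5 [0.46400358 0.0400422  0.26256931] [ 0.18386959 -0.10334257 -0.76277648]
scene cup_rack 0.72 [190.9, 302.9] [ 0.59998189 -0.10726905  0.068     ]
scene bar_knob 0.68 [188.9, 257.7] [0.59049563 0.07122036 0.1515    ]
scene bar_hinge 0.62 [198.6, 287.9] [ 0.55883255 -0.02029575  0.097     ]
top cup_rack 0.83 [240.6, 317.1] [ 0.42754683 -0.11448294  0.068     ]
top bay 0.57 [235.9, 320.9] [ 0.44390471 -0.12765078  0.068     ]
wrist cup_rack 0.22 [384.4, 274.8] [ 0.40485092 -0.24620107  0.068     ]
wrist bay 0.21 [301.2, 287.1] [ 0.44677247 -0.11075987  0.068     ]
wrist bar_knob 0.63 [143.5, 416.3] [0.59281576 0.07924599 0.1515    ]
wrist bar_hinge 0.77 [228.5, 364.2] [ 0.552694   -0.01382592  0.097     ]
```

View pics/c6.png

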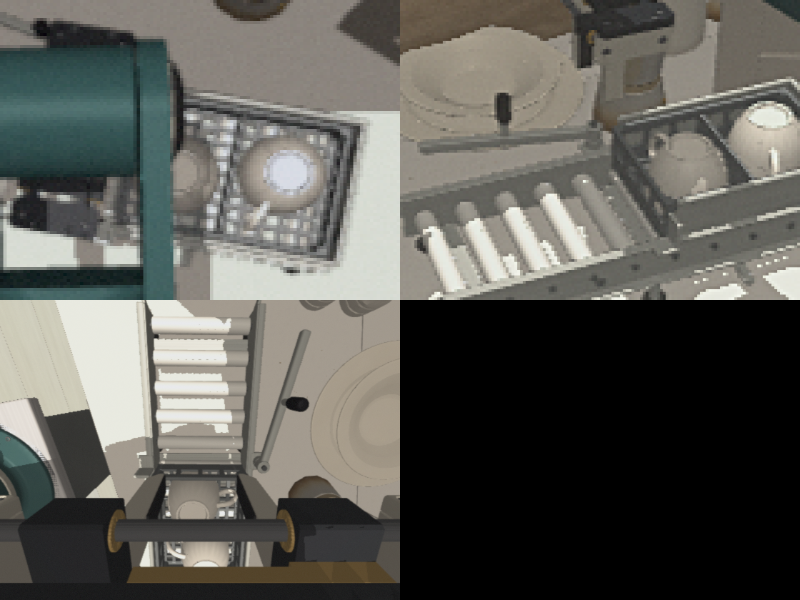

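Top view: the rack stays at the end panel, cups upright (front cup at (285,172)). The wrist view shows the rear wall just past the bar hinge (262,462), and the knob at (297,404). Going above the knob now with the gripper fully open.

jog_arm([
  [1,0.02,0.04,0,0,0,3],
  [1,0.04,0.08,0,0,0,6],
  [1,0.0565,0.123,0,0,0,10],
  [1,0.0565,0.123,0,0,0,10],
])

```text
t: 12.75
eef_pos: [0.5966, 0.0734, 0.2578]
eef_rot: [[0.345, 0.939, -0.003], [0.939, -0.345, -0.0], [-0.001, -0.002, -1.0]]
wrist_force: [-0.5, 0.0, -0.2]
opening: 0.0925
grasp_force: 0.0
```

```bash
python3 - <<'E'
from h import *
o=get_obs(); print(o["t"],o["eef_pos"],o["eef_rot"],o["wrist_force"],o["opening"],o["joint_pos"])
C={n:read_camera(n) for n in["scene","top","wrist"]}
for n in C:
    for t,z in[("bar_knob",.1515),("bar_hinge",.097)]:
        for s in spot_point(t,n)[:2]: print(n,t,s["conf"],s["location"],atz(C[n],s["location"],z))
    for s in trace("bar",n)[:1]: print(n,s["conf"],s["rect"])
    cv2.imwrite(f"pics/{n}7.png",C[n]["pixels"][:,:,::-1])
E
```

```text
12.75 [0.59661068 0.07343579 0.25782813] [[ 3.45165695e-01  9.38538013e-01 -2.65346816e-03]
 [ 9.38541168e-01 -3.45167284e-01 -1.51427841e-04]
 [-1.05801118e-03 -2.43812141e-03 -9.99996468e-01]] [-0.49496253  0.01145764 -0.21911181] 0.09245518281157598 [ 8.00088752e-02 -4.83824811e-02  1.56963063e+00  6.12145462e-05
  1.62300159e+00  4.32428809e-01]
scene bar_knob 0.86 [188.1, 257.1] [0.59516154 0.07075442 0.1515    ]
scene bar_hinge 0.73 [199.3, 288.2] [ 0.55519849 -0.01913943  0.097     ]
scene 0.68 [224.7, 185.8, 289.6, 208.9]
top bar_knob 0.46 [192.4, 263.1] [0.58151356 0.07047802 0.1515    ]
top bar_knob 0.35 [234.6, 301.3] [ 0.4439446  -0.05548158  0.1515    ]
top bar_hinge 0.93 [201.6, 288.2] [ 0.55888986 -0.01314419  0.097     ]
top bar_hinge 0.53 [241.9, 334.4] [ 0.42274721 -0.17031189  0.097     ]
top 0.46 [239.4, 182.4, 292.7, 204.4]
wrist bar_knob 0.76 [211.0, 277.6] [0.59136807 0.07520995 0.1515    ]
wrist bar_hinge 0.76 [279.8, 275.6] [ 0.55336519 -0.01859172  0.097     ]
wrist 0.57 [264.3, 105.6, 287.3, 293.0]
```

The wrist view agrees: knob at (0.591, 0.075), hinge at (0.554, -0.018), 101 mm apart. Descend and grip lightly.

jog_arm([
  [1,0,-0.0055,0.04,0,0,0],
  [1,0,-0.0055,0.08,0,0,0],
  [1,0,-0.0055,0.108,0,0,0],
  [1,0,-0.0055,0.108,0,0,0],
  [-1,0,-0.0055,0.108,0,0,0],
  [-1,0,-0.0055,0.108,0,0,0],
  [-1,0,-0.0055,0.108,0,0,0],
  [-1,0,-0.0055,0.108,0,0,0],
], newtons=10)

```text
t: 14.35
eef_pos: [0.5899, 0.0749, 0.1521]
eef_rot: [[0.345, 0.939, 0.001], [0.939, -0.345, 0.0], [0.0, 0.0, -1.0]]
wrist_force: [-0.7, -0.2, -0.4]
opening: 0.0576
grasp_force: 0.0
```

jog_arm([
  [-1,0,0,0,0,0,0],
  [-1,0,0,0,0,0,0],
], newtons=10)

```text
t: 14.6
eef_pos: [0.5898, 0.0749, 0.1516]
eef_rot: [[0.345, 0.939, -0.0], [0.939, -0.345, 0.0], [0.0, -0.0, -1.0]]
wrist_force: [0.0, -0.2, 0.1]
opening: 0.0377
grasp_force: 0.0
```

jog_arm([
  [-1,0,0,0,0,0,0],
  [-1,0,0,0,0,0,0],
  [-1,0,0,0,0,0,0],
  [-1,0,0,0,0,0,0],
], newtons=10)

```text
t: 15.1
eef_pos: [0.5898, 0.0749, 0.1516]
eef_rot: [[0.345, 0.939, -0.0], [0.939, -0.345, 0.0], [0.0, -0.0, -1.0]]
wrist_force: [0.9, 0.6, -0.2]
opening: 0.0167
grasp_force: 10.0
```

Gripped the knob (16.7 mm opening). I regrip 9 mm higher so that the fingers pass above the cup tops when the bar is shut.

jog_arm([
  [-0.4,0,0,0,0,0,0],
  [-0.4,0,0,0,0,0,0],
  [-0.4,0,0,-0.009,0,0,0],
  [-0.4,0,0,-0.009,0,0,0],
  [-1,0,0,-0.009,0,0,0],
  [-1,0,0,-0.009,0,0,0],
  [-1,0,0,-0.009,0,0,0],
  [-1,0,0,-0.009,0,0,0],
], newtons=10)

```text
t: 16.1
eef_pos: [0.5897, 0.0749, 0.1605]
eef_rot: [[0.345, 0.939, -0.0], [0.939, -0.345, -0.0], [-0.0, -0.0, -1.0]]
wrist_force: [-0.3, 0.4, 1.4]
opening: 0.0162
grasp_force: 10.0
```

jog_arm([
  [-1,0,-0.007,0,0,0,-4],
  [-1,-0.001,-0.0139,0,0,0,-8],
  [-1,-0.0022,-0.0208,0,0,0,-12],
  [-1,-0.0039,-0.0276,0,0,0,-16],
  [-1,-0.006,-0.0342,0,0,0,-20],
  [-1,-0.0086,-0.0407,0,0,0,-24],
  [-1,-0.0117,-0.0469,0,0,0,-28],
  [-1,-0.0152,-0.053,0,0,0,-32],
])

```text
t: 17.1
eef_pos: [0.5345, 0.0798, 0.1606]
eef_rot: [[-0.208, 0.978, -0.0], [0.978, 0.208, 0.002], [0.002, 0.0, -1.0]]
wrist_force: [-0.3, 7.0, -0.1]
opening: 0.0166
grasp_force: 10.0
```

jog_arm([
  [-1,0.0005,-0.007,0,0,0,-4],
  [-1,0,-0.0139,0,0,0,-8],
  [-1,-0.0015,-0.0208,0,0,0,-12],
  [-1,-0.003,-0.0276,0,0,0,-16],
  [-1,-0.005,-0.0342,0,0,0,-20],
  [-1,-0.0076,-0.0407,0,0,0,-24],
  [-1,-0.0107,-0.0469,0,0,0,-28],
  [-1,-0.0142,-0.053,0,0,0,-32],
])

```text
t: 18.1
eef_pos: [0.4858, 0.054, 0.1606]
eef_rot: [[-0.694, 0.72, 0.0], [0.72, 0.694, -0.0], [-0.0, 0.0, -1.0]]
wrist_force: [3.8, -1.2, -2.0]
opening: 0.0165
grasp_force: 10.0
```

```bash
python3 - <<'E'
from h import *
o=get_obs(); print(o["t"],o["eef_pos"],o["wrist_force"],o["joint_pos"])
for n in["scene","top","wrist"]:
    c=read_camera(n)
    for t,z in[("cup_rack",.068),("bay",.068),("bar_knob",.1515),("bar_hinge",.097)]:
        for s in spot_point(t,n)[:1]: print(n,t,s["conf"],s["location"],atz(c,s["location"],z))
E
```

```text
18.1 [0.48577024 0.05401796 0.160589  ] [ 3.79858033 -1.19044557 -1.96549875] [ 5.86201522e-02 -2.72453285e-01  1.92437203e+00 -1.19834719e-04
  1.48918972e+00 -7.08928008e-01]
scene cup_rack 0.91 [216.7, 334.9] [ 0.43253586 -0.1168539   0.068     ]
scene bar_knob 0.57 [202.3, 277.4] [0.50041985 0.05422159 0.1515    ]
scene bar_hinge 0.74 [200.1, 289.6] [ 0.54927102 -0.02071025  0.097     ]
top cup_rack 0.58 [238.6, 319.1] [ 0.43451431 -0.12140734  0.068     ]
top bay 0.77 [235.4, 319.3] [ 0.44558795 -0.12211471  0.068     ]
top bar_knob 0.54 [221.8, 270.6] [0.4848233 0.0447589 0.1515   ]
top bar_hinge 0.82 [200.1, 289.6] [ 0.56410166 -0.01789861  0.097     ]
wrist bar_knob 0.93 [251.9, 278.5] [0.48023149 0.05647549 0.1515    ]
wrist bar_hinge 0.87 [333.8, 282.1] [ 0.55221119 -0.01509693  0.097     ]
```

jog_arm([
  [-1,0,-0.007,0,0,0,-4],
  [-1,-0.001,-0.0139,0,0,0,-8],
  [-1,-0.0022,-0.0208,0,0,0,-12],
  [-1,-0.0039,-0.0276,0,0,0,-16],
  [-1,-0.006,-0.0342,0,0,0,-20],
  [-1,-0.0086,-0.0407,0,0,0,-24],
  [-1,-0.0117,-0.0469,0,0,0,-28],
  [-1,-0.0152,-0.053,0,0,0,-32],
])

```text
t: 19.85
eef_pos: [0.459, 0.0061, 0.1608]
eef_rot: [[-0.97, 0.243, 0.003], [0.243, 0.97, -0.0], [-0.003, 0.0, -1.0]]
wrist_force: [13.2, -1.2, -4.5]
opening: 0.0166
grasp_force: 10.0
```

jog_arm([
  [-1,0,-0.0017,0,0,0,-1],
  [-1,0,-0.0035,0,0,0,-2],
  [-1,-0.0001,-0.0052,0,0,0,-3],
  [-1,-0.0002,-0.007,0,0,0,-4],
])

```text
t: 20.35
eef_pos: [0.4579, 0.0014, 0.1609]
eef_rot: [[-0.985, 0.175, 0.004], [0.175, 0.985, 0.004], [-0.003, 0.005, -1.0]]
wrist_force: [18.8, 18.3, -6.9]
opening: 0.0219
grasp_force: 10.0
```

jog_arm([
  [-1,-0.0015,0,0,0,0,0],
  [-1,-0.0018,-0.0015,0,0,0,-1],
  [-1,-0.0018,-0.003,0,0,0,-1],
  [-1,-0.0018,-0.003,0,0,0,-1],
])

```text
t: 20.85
eef_pos: [0.458, -0.0015, 0.1607]
eef_rot: [[-0.987, 0.158, 0.001], [0.158, 0.987, 0.005], [0.0, 0.005, -1.0]]
wrist_force: [4.6, 18.9, -1.1]
opening: 0.0273
grasp_force: 10.0
```

```bash
python3 - <<'E'
from h import *
o=get_obs(); print(o["t"],o["eef_pos"],o["wrist_force"],o["opening"])
C={n:read_camera(n) for n in["scene","top","wrist"]}
for n in C:
    for t,z in[("cup_rack",.068),("bar_knob",.1515),("bar_hinge",.097)]:
        for s in spot_point(t,n)[:1]: print(n,t,s["conf"],s["location"],atz(C[n],s["location"],z))
    for s in trace("bar",n)[:1]:
        print(n,"bar",s["conf"],s["rect"])
    cv2.imwrite(f"pics/{n}8.png",C[n]["pixels"][:,:,::-1])
E
```

```text
20.85 [ 0.45799738 -0.00154253  0.16073438] [ 4.56596607 18.92797563 -1.1238944 ] 0.02732895014001043
scene cup_rack 0.63 [218.0, 335.1] [ 0.4270979 -0.1135114  0.068    ]
scene bar_knob 0.83 [204.2, 299.5] [0.45797271 0.00322025 0.1515    ]
scene bar_hinge 0.63 [202.5, 286.0] [ 0.54479106 -0.00423215  0.097     ]
top cup_rack 0.76 [237.1, 318.4] [ 0.43967935 -0.11899194  0.068     ]
top bar 0.49 [277.3, 200.8, 292.1, 256.4]
wrist cup_rack 0.84 [211.6, 147.9] [ 0.43348612 -0.11397242  0.068     ]
wrist bar_knob 0.69 [254.6, 291.5] [0.45460451 0.00458513 0.1515    ]
wrist bar_hinge 0.61 [334.3, 285.0] [ 0.55322728 -0.01381768  0.097     ]
wrist bar 0.62 [273.4, 93.0, 305.9, 359.6]
```

jog_arm([
  [-0.3,0,0.004,0,0,0,0],
  [-0.2,0,0.006,0,0,0,0],
  [-0.2,0,0.006,0,0,0,0],
  [-0.2,0,0.006,-0.02,0,0,0],
  [-0.2,0,0.006,-0.05,0,0,0],
  [-0.2,0,0.02,-0.08,0,0,0],
  [-0.2,0,0.06,-0.09,0,0,0],
  [-0.2,0,0.06,-0.09,0,0,0],
])

```text
t: 22.6
eef_pos: [0.4678, 0.057, 0.2529]
eef_rot: [[-0.988, 0.157, 0.002], [0.157, 0.988, 0.0], [-0.002, 0.001, -1.0]]
wrist_force: [-0.6, -0.4, -0.1]
opening: 0.0376
grasp_force: 0.0
```

```bash
python3 - <<'E'
from h import *
o=get_obs(); print(o["t"],o["eef_pos"],o["wrist_force"],o["opening"])
C={n:read_camera(n) for n in["scene","top","wrist"]}
for n in C:
    for t,z in[("cup_rack",.068),("bay",.068),("bar_knob",.1515),("bar_hinge",.097)]:
        for s in spot_point(t,n)[:1]: print(n,t,s["conf"],s["location"],atz(C[n],s["location"],z))
I={n:C[n]["pixels"][:,:,::-1] for n in C}
cv2.imwrite("pics/c9.png",np.vstack([np.hstack([cv2.resize(I["top"][190:280,260:370],(366,300),interpolation=3),cv2.resize(I["scene"][160:250,260:390],(433,300),interpolation=3)]),cv2.resize(I["wrist"][150:360,0:560],(799,300))]))
E
```

```text
22.6 [0.46783196 0.05701215 0.25291077] [-0.59725102 -0.39652203 -0.12875065] 0.037559915945349825
scene cup_rack 0.71 [220.7, 334.8] [ 0.41711349 -0.10474288  0.068     ]
scene bar_knob 0.75 [201.5, 300.1] [ 0.46788997 -0.00550883  0.1515    ]
scene bar_hinge 0.84 [200.1, 287.9] [ 0.55215406 -0.01606855  0.097     ]
top bay 0.97 [236.6, 317.6] [ 0.44138517 -0.11622511  0.068     ]
top bar_knob 0.63 [234.2, 286.4] [ 0.44483155 -0.00705158  0.1515    ]
top bar_hinge 0.72 [202.4, 289.2] [ 0.55616108 -0.01658038  0.097     ]
wrist cup_rack 0.67 [190.4, 132.2] [ 0.43513696 -0.11475612  0.068     ]
wrist bar_knob 0.82 [211.3, 223.2] [0.45483826 0.00466352 0.1515    ]
```

View pics/c9.png

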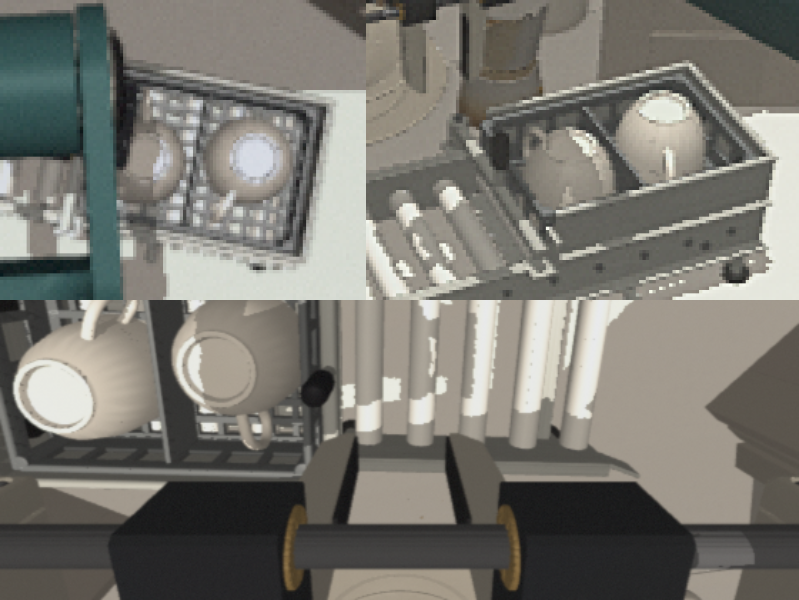

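Scene crop: the bar lies along the rack's rear wall with its end at the keeper (540,265), cups upright. I move away for an unobstructed numerical check of the bar angle.

jog_arm([
  [-0.2,0.02,0.05,-0.02,0,0,0],
  [-0.2,0.05,0.1,-0.04,0,0,0],
  [-0.2,0.08,0.14,-0.04,0,0,0],
  [-0.2,0.1,0.18,-0.04,0,0,0],
  [-0.2,0.1,0.18,-0.04,0,0,0],
])

```text
t: 23.98
eef_pos: [0.3963, 0.2513, 0.2905]
eef_rot: [[-0.988, 0.156, -0.0], [0.156, 0.988, 0.0], [0.0, 0.0, -1.0]]
wrist_force: [0.1, 0.5, 0.1]
opening: 0.0372
grasp_force: 0.0
```

```bash
python3 - <<'E'
from h import *
np.set_printoptions(precision=3,suppress=True)
print(get_obs()["eef_pos"])
def axis(c,m,z):
    r,q=np.nonzero(m); P=np.array([atz(c,(a,b),z)[:2] for a,b in zip(r,q)]); 
    R=cv2.minAreaRect(P.astype(np.float32)*1000); u=np.linalg.svd(P-P.mean(0),full_matrices=False)[2][0]
    return len(P),P.mean(0),np.degrees(np.arctan2(u[1],u[0]))%180,R
for n in["scene","top","wrist"]:
    c=read_camera(n); cv2.imwrite(f"pics/{n}10.png",c["pixels"][:,:,::-1])
    for t,z in[("bar",.113),("cup_rack",.128),("roller_run",.1)]:
        for s in trace(t,n)[:1]: print(n,t,round(s["conf"],2),np.round(s["rect"]),*axis(c,s["region"],z))
    for t,z in[("cup_rack",.068),("bay",.068),("bar_knob",.1515),("bar_hinge",.097)]:
        for s in spot_point(t,n)[:1]: print(n,t,s["conf"],atz(c,s["location"],z))
E
```

```text
[0.396 0.251 0.291]
scene bar 0.74 [284. 195. 312. 240.] 306 [0.467 0.001] 166.66760934885377 ((457.9312744140625, -7.916843414306641), (48.14832305908203, 214.30120849609375), 81.00721740722656)
scene cup_rack 0.92 [297. 185. 375. 226.] 733 [ 0.443 -0.11 ] 83.45076693059123 ((428.7736511230469, -104.78536224365234), (230.3386993408203, 161.9991455078125), 80.42017364501953)
scene roller_run 0.8 [213. 180. 384. 279.] 6713 [0.41  0.043] 79.34430321690105 ((429.35546875, 3.997894287109375), (528.158203125, 310.9891052246094), 79.55252838134766)
scene cup_rack 0.71 [ 0.421 -0.111  0.068]
scene bay 0.22 [ 0.519 -0.112  0.068]
scene bar_knob 0.53 [0.465 0.003 0.151]
scene bar_hinge 0.91 [ 0.561 -0.017  0.097]
top bar 0.69 [280. 202. 291. 260.] 221 [0.461 0.001] 169.56920280872825 ((461.982421875, 0.35526275634765625), (14.405911445617676, 198.7738800048828), 79.98555755615234)
top cup_rack 0.92 [284. 211. 353. 264.] 1180 [ 0.436 -0.125] 75.72283306541404 ((436.71051025390625, -115.60917663574219), (216.33982849121094, 149.5507049560547), 79.59933471679688)
top roller_run 0.6 [218. 194. 362. 272.] 3046 [0.46  0.049] 73.04216351167766 ((459.21551513671875, -8.874160766601562), (479.1050720214844, 204.01756286621094), 77.59233093261719)
top cup_rack 0.74 [ 0.44  -0.117  0.068]
top bay 0.6 [ 0.436 -0.13   0.068]
top bar_knob 0.69 [ 0.453 -0.014  0.151]
top bar_hinge 0.88 [ 0.562 -0.02   0.097]
wrist bar 0.69 [ 55. 197. 108. 302.] 2055 [0.434 0.003] 153.20885081727835 ((434.5784606933594, 6.463005065917969), (56.17954635620117, 151.86032104492188), 58.04084014892578)
wrist roller_run 0.83 [  2. 166. 300. 343.] 18243 [0.416 0.086] 76.939911221172 ((446.2772216796875, 85.20735931396484), (364.24859619140625, 232.0809783935547), 87.34831237792969)
wrist cup_rack 0.34 [0.437 0.062 0.068]
wrist bar_knob 0.76 [0.451 0.004 0.152]
```

```bash
python3 -c "
from workcell import *
print(hand_in())"
```

```text
the job is handed in; nothing more can be done
None
```

The rack is home against the buffers with both cups upright and the retaining bar is shut behind it (square to the rack within about 0.5° in the top view). The job was handed in at about 24 s with the arm clear.

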